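Set out the lens tray beside the microscope

TASK

Set out the parts tray for fitting the microscope's lenses: stand the dropper bottle in the compartment between the staining jar and the slide box, the eyepiece in the compartment directly behind the staining jar, and the lens stand in the compartment directly behind the slide box (behind means on the side away from the robot), with the longer of the two objectives upright on the middle of the lens stand. Each goes upright in the middle of its compartment. Let go of everything, do not tip anything over, and leave the jar, the slide box and the shorter objective where they are.

Things in the scene. Friction and masses are not known exactly. Their poses are not given: they have to be found in the camera images.
- tray: Flat metal tray, fixed, 194 x 289 mm: two rows of three open compartments, 91 mm clear, centres at x = -47.5 (front row, near the robot) or +47.5 mm (back row), y = -95, 0, +95 mm. Origin: middle of its underside; x axis to its back (away from the robot), y left along the rows; turned at most 0.3 rad. Compartment floor 3 mm above the bench, 4 mm thick ribs and rims up to 8 mm.
- jar: Square clear-sided staining jar, 56 x 56 mm, 76 mm high, with a black lid. Loose, already standing in an end compartment of the tray's front row (left or right, it varies). Origin: middle of its underside; axes as the tray's.
- slidebox: Low wooden microscope-slide box, 80 mm (along tray x) x 56 mm, 34 mm high. Loose, already in the other end compartment of the tray's front row. Origin: middle of its underside; axes as the tray's.
- bottle_mid (a point): Round amber glass dropper bottle, body 32 mm across up to 50 mm, above it a 23 mm white collar and a dark rubber teat of 16 mm; 80 mm high overall. Stands upright on the bench. The point is on its axis half-way up, 40 mm above its foot; z up.
- eyepiece_mid (a point): Black microscope eyepiece, 50 mm high, standing upright: lower 16 mm a tube 30 mm across, above that (18 to 50 mm) 38 mm across. The point is on its axis half-way up, 25 mm above its foot; z up.
- stand_mid (a point): Dark wooden lens stand: a plain flat-topped disc 46 mm across and 22 mm high. The point is on its axis half-way up, 11 mm above its foot; z up.
- long_objective_mid (a point): The longer steel microscope objective: 52 mm high, 26 mm across up to 36 mm, then tapering to a 12 mm tip; stands upright on its wide end. The point is on its axis half-way up, 26 mm above its foot; z up.
- short_objective_mid (a point): The shorter, stouter steel objective: 28 mm high, 34 mm across up to 20 mm, with a 22 mm tip. The point is on its axis half-way up, 14 mm above its foot; z up.
Mind the look-alikes: they are no part of the job. There is more than one size of the part that bears bottle_mid; the job needs the larger.

How it is judged (in metres and radians):
At the end, for the whole second after the job is handed in: Bottle, eyepiece and lens stand upright (0.12 rad) on the floor of their compartments, within 15 mm of the middle; longer objective upright on the stand within 12 mm of its centre; all released, at rest; jar and slide box moved under 15 mm, shorter objective under 20 mm (horizontal distance between bottle_mid and jar below 0.11 m and horizontal distance between bottle_mid and slidebox below 0.11 m and x of bottle_mid in the frame of tray between -0.0625 and -0.0325 m and height (world z) of bottle_mid between 0.039 and 0.047 m and x of eyepiece_mid in the frame of jar between 0.08 and 0.11 m and y of eyepiece_mid in the frame of jar between -0.015 and 0.015 m and height (world z) of eyepiece_mid between 0.024 and 0.032 m and x of stand_mid in the frame of slidebox between 0.08 and 0.11 m and y of stand_mid in the frame of slidebox between -0.015 and 0.015 m and height (world z) of stand_mid between 0.01 and 0.018 m and horizontal distance between long_objective_mid and stand_mid below 0.012 m and height (world z) of long_objective_mid between 0.047 and 0.055 m and angle between each of bottle_mid, eyepiece_mid, stand_mid, long_objective_mid's own z axis and vertical below 0.12 rad and distance of each of jar, slidebox from where it was at the start of the episode below 0.015 m and distance of short_objective_mid from where it was at the start of the episode below 0.02 m and linear speed of each of bottle, eyepiece, stand, long_objective below 0.01 m/s and angular speed of each of bottle, eyepiece, stand, long_objective below 0.1 rad/s); the robot touches nothing.
It fails at once if the staining jar, the slide box or the shorter objective is disturbed (jar or box moved over 25 mm, objective over 30 mm) (distance of any of jar, slidebox from where it was at the start of the episode above 0.025 m or distance of short_objective_mid from where it was at the start of the episode above 0.03 m).
It fails at once if something is tipped over (leans more than 0.8 rad) (angle between any of bottle_mid, eyepiece_mid, stand_mid, long_objective_mid, short_objective_mid's own z axis and vertical above 0.8 rad).
It also fails if it takes over 112 s, if anything falls off the work surface, if the arm or the gripper's body presses on something with over 40 N, if the wrist force passes 120 N, or if a joint passes its speed limit or range.

ROBOT

A 6-joint arm with a two-finger parallel gripper is mounted at the origin on the work surface. World frame = base frame: x ahead of the robot, y to its left, z up, the work surface at z = 0. Lengths are in m, angles in degrees, forces in N, time in s.
With the tool pointing down it reaches from about 0.25 to 0.725 m from the base axis. Payload 9.7 kg.
Tool frame: the origin (TCP) lies midway between the tips of the shut fingers; the grasp point (between the pads) lies bot.hold_point_z behind it (bot.hold_point_z is the distance from the TCP to the grasp point, in m); z points along the fingers, y is the line along which they close (so a half turn about z gives the same grasp; the last joint's range is limited). The gripper opens to 85 mm and grips with 20 to 120 N. Pads are 22 mm wide; open, the fingers measure 114 mm over their backs; the gripper's body (76 mm by 85 mm) begins 54 mm behind the grasp point. The pads swing forward as they close: fully open they stand 13 mm farther back than shut.
Start: joints at [71.963, 4.979, 10.078, 95.1, 0, 90], TCP at [0.17, 0.523, 0.231] pointing down, gripper open.
Joint ranges: [-179.16, 179.16], [-48.56, 103.87], [-65.8, 70.77], [-126.05, 130.52], [-82.76, 87.17], [-180, 180]. Speed limits (degrees/s): [127.2, 127.2, 147.25, 180, 180, 180].

INTERFACE

Orientations are given as [roll, pitch, yaw] about the fixed x, y, z axes, in that order (R = Rz(yaw) Ry(pitch) Rx(roll)).
In Python, from workcell import bot, camera, camera_model, ticket gives the robot as it stands.
- The arm moves only by the tool send_rows, never from a script. Its argument "targets" is text: rows parted by semicolons, each of 5 numbers parted by spaces: the shift along the tool's x, y, z in mm, then the turn about the tool's z in degrees, then the closure in counts, from 0 (fully open) to 255 (shut). A call has 1 to 20 rows; each row is the pose to reach, as a shift and turn from the pose commanded when the call began, along the tool's axes at that moment; what a row does not reach only later rows make up. A row lasts 1/8 s, in which the tool goes at most 62.5 mm and 10.7 degrees, less where a joint would pass 70% of its speed; a pose out of reach is approached as far as the arm can. A call with a gripper value outside its range is refused whole. The fingers move at their own pace and stop on an object; "newtons" is the grip in N (left out, the last holds). Time passes only in rows, so rows that repeat a pose let the fingers close. It gives the time, the measured TCP pose, the force, the opening and the grip force at its end, in the units of the state.
- bot.get_obs(): the state, without advancing time (a new reading comes with each control period).
- camera(name): name is "scene" or "top" or "wrist"; returns the picture (384x512x3 uint8, blue, green, red); there is no depth.
- camera_model(name): a dict with "K" (3x3 intrinsics, pixels), "dist_coeffs" ([k1, k2, p1, p2, k3] as OpenCV has them; the pictures are not rectified), "pose" (4x4, takes a point from camera to world coordinates); the wrist camera has in their place "T_tool_cam" (4x4, takes a point from camera to tool coordinates, whose origin is the TCP and whose axes are the flange's). Camera axes: x right, y down, z forward; pixel columns grow to the right and rows downward; lengths in m; the calibration is good to about 2 mm. A picture is of the moment at which its call begins: read the wrist's pose just before it. camera_model takes no time and is no camera call.
- ticket.job_done(): hands the job in; it is judged then, once.
The state is a dict: "time": time; "q": joint angles; "qd": joint speeds; "joint_efforts": joint torques, N m; "ee_pos": TCP position; "tcp_rot": TCP orientation; "wrist_force": force on the tool from outside, world axes, zero at the start; "torque": the same for the moment, N m; "opening": finger opening in m; "grasp_force": force on a finger pad.
Only numpy, scipy, OpenCV 4.12 (cv2) and the standard library are available. Lean on these libraries where they do the work, as an engineer would, in place of code of your own. Each camera call takes 0.05 s, during which the arm holds its last target. There are 200 camera calls.

## Working session

There is one attempt and no reset: what is moved stays moved. The work goes in short steps, Python scripts to look and compute and a tool call to move; the robot and the scene stay as the last step left them, time stands still between calls to the robot, and variables do not carry over. Pictures are saved under pics/ and viewed, at most 14 in all, crops included, and the job is handed in when it is done.

Besides the shell and the picture viewer there is one more tool, called after ">>>" as name(argument=value, ...) on one line, values as JSON. send_rows: Moves the arm, as the interface text tells. Its arguments: {"type":"object","properties":{"targets":{"type":"string"},"newtons":{"type":"number"}},"required":["targets"]}

```bash
mkdir -p pics; ls
python3 - <<'E'
from workcell import bot,camera,camera_model,ticket
import cv2,numpy as np
o=bot.get_obs();print(o,bot.hold_point_z)
for n in("scene","top","wrist"):
    im=camera(n);cv2.imwrite(f"pics/{n}0.png",im)
    m=camera_model(n);print(n,{k:np.round(v,4).tolist() for k,v in m.items()})
E
```

```text
pics
{'time': 0.0, 'q': array([ 7.19640308e+01,  5.01159975e+00,  1.00350499e+01,  9.50977630e+01,
       -4.55367849e-04,  8.99997267e+01]), 'qd': array([ 0.02801847,  0.04958261, -0.02355824, -0.00388334, -0.04925584,
       -0.01112072]), 'joint_efforts': array([-2.35422296e-03, -5.20396113e+01,  4.64800394e+01,  1.66709803e-02,
       -3.58366162e-05, -1.49655716e-05]), 'ee_pos': array([0.17022429, 0.52277226, 0.23058359]), 'tcp_rot': array([-1.79925687e+02,  4.55012960e-04,  1.61964305e+02]), 'wrist_force': array([-0.30649576, -0.32723153,  0.03287581]), 'torque': array([-0.00406552, -0.02439408,  0.01561368]), 'grasp_force': 0.0, 'opening': 0.08541250960609237} 0.0187
scene {'K': [[357.6757, 0.0, 252.2462], [0.0, 357.6757, 189.6329], [0.0, 0.0, 1.0]], 'dist_coeffs': [0.0052, 0.0, 0.0, 0.0, 0.0], 'pose': [[-0.2438, 0.6438, -0.7253, 1.1233], [0.9697, 0.1745, -0.171, 0.1981], [0.0165, -0.745, -0.6669, 0.5982], [0.0, 0.0, 0.0, 1.0]]}
top {'K': [[354.9815, 0.0, 252.9259], [0.0, 354.9815, 192.0673], [0.0, 0.0, 1.0]], 'dist_coeffs': [-0.1142, 0.0, 0.0, 0.0, 0.0], 'pose': [[-0.0201, -0.9978, 0.0626, 0.4681], [-0.9998, 0.0199, -0.0025, 0.0559], [0.0012, -0.0627, -0.998, 0.8295], [0.0, 0.0, 0.0, 1.0]]}
wrist {'K': [[315.719, 0.0, 252.7437], [0.0, 315.719, 192.9428], [0.0, 0.0, 1.0]], 'dist_coeffs': [-0.0098, 0.0, 0.0, 0.0, 0.0], 'T_tool_cam': [[-0.0001, -0.9445, -0.3286, 0.0853], [1.0, -0.0003, 0.0005, 0.0001], [-0.0006, -0.3286, 0.9445, -0.1426], [0.0, 0.0, 0.0, 1.0]]}
```

View pics/top0.png

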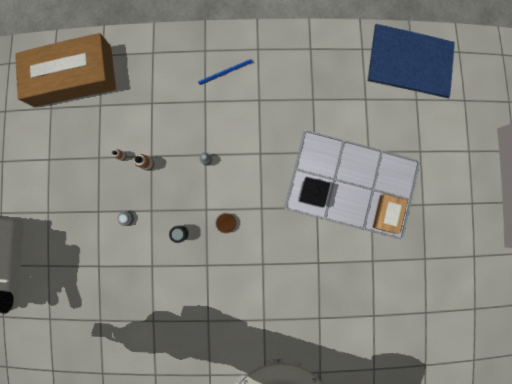

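View pics/scene0.png

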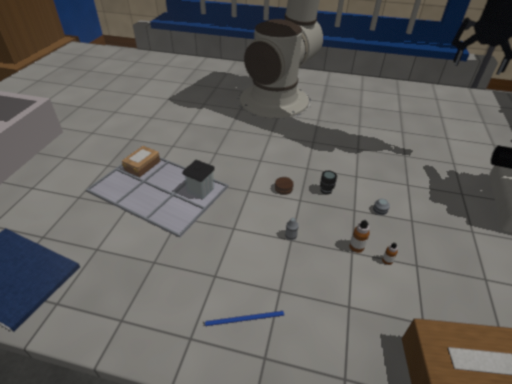

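The top view shows the jar at (315,192) and the box at (391,213), both in the tray's front row. The bottle is at (143,161) with a smaller look-alike at (119,154). The eyepiece is at (178,234), the stand at (226,223), the long objective at (206,158) and the short one at (125,218).

Run:
```python
import cv2
im=cv2.imread("pics/top0.png")
a=cv2.resize(im[140:245,105:245],None,fx=5.5,fy=5.5,interpolation=cv2.INTER_CUBIC);cv2.imwrite("pics/topA.png",a)
a=cv2.resize(im[125:245,280:425],None,fx=5,fy=5,interpolation=cv2.INTER_CUBIC);cv2.imwrite("pics/topB.png",a)
```

```text
(no output)
```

View pics/topA.png

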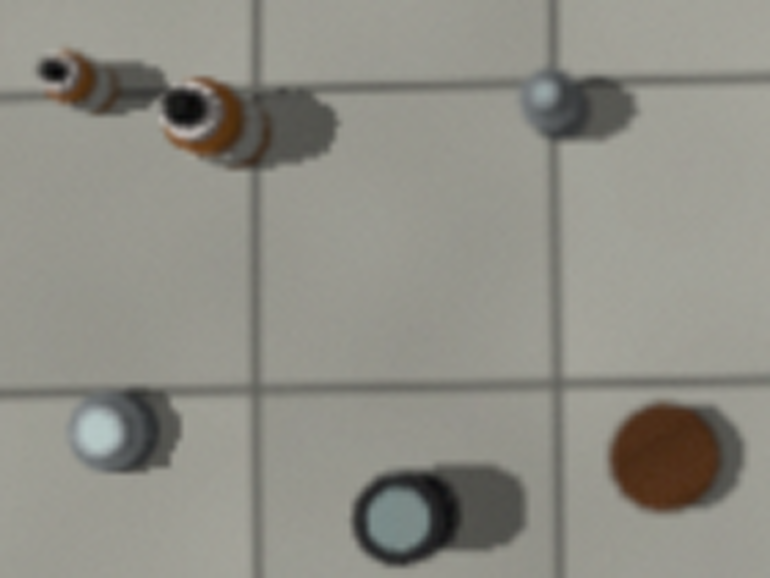

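View pics/topB.png

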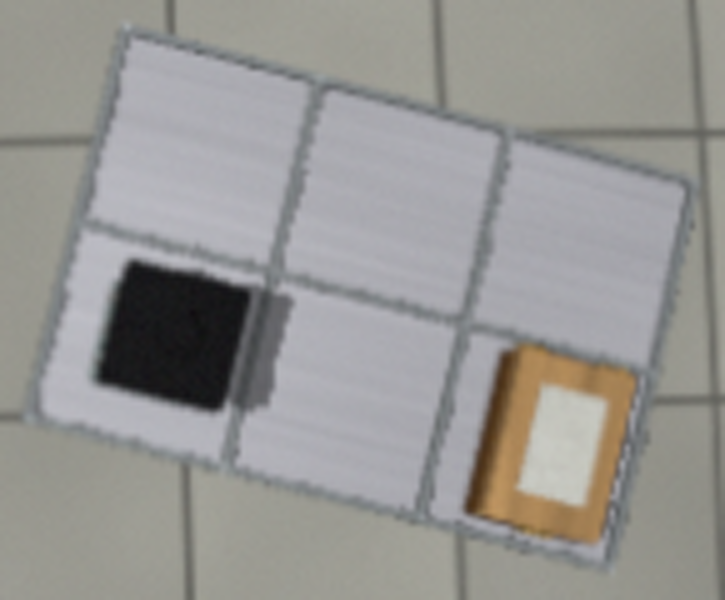

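Crop A gives the teat tip at (183,104), the lens at (398,517), the stand at (665,457), the long tip at (543,92) and the short tip at (98,432). Crop B gives the tray corners, jar lid corners and box top corners. I'll cast these onto planes.

```bash
cat > h.py <<'E'
import numpy as np,cv2
from scipy.spatial.transform import Rotation as Ro
from workcell import bot,camera,camera_model
def wpose(o):
    T=np.eye(4);T[:3,:3]=Ro.from_euler('xyz',o['tcp_rot'],degrees=True).as_matrix();T[:3,3]=o['ee_pos'];return T
def cast(name,px,z,tool=None):
    m=camera_model(name);P=np.array(m['pose']) if name!='wrist' else tool@np.array(m['T_tool_cam'])
    n=cv2.undistortPoints(np.array(px,float).reshape(-1,1,2),np.array(m['K']),np.array(m['dist_coeffs'])).reshape(-1,2)
    d=np.c_[n,np.ones(len(n))]@P[:3,:3].T
    return P[:3,3]+d*((z-P[2,3])/d[:,2])[:,None]
def go(x,y,z,yaw):
    "row numbers (mm, deg) from the present pose to a TCP pose; yaw modulo 180"
    o=bot.get_obs();T=wpose(o);s=T[:3,:3].T@(np.array([x,y,z])-T[:3,3])*1e3
    t=-(yaw-o['tcp_rot'][2]);t=(t+90)%180-90
    print('shift',s.round(1),'turn',round(t,1),'alt',round(t-np.sign(t)*180,1),'q',o['q'].round(0))
E
python3 - <<'E'
from h import *
A=lambda p:((np.array(p,float)+.5)/5.5-.5+[105,140])
B=lambda p:((np.array(p,float)+.5)/5-.5+[280,125])
for n,p,z in(("bottle",(183,104),.078),("eye",(398,517),.05),("stand",(665,457),.022),("long",(543,92),.052),("short",(98,432),.028),("smallb",(52,70),.05)):
    print(n,cast("top",A(p),z).round(4)[0,:2])
c=cast("top",B([(125,32),(692,182),(610,562),(32,415)]),.008)[:,:2]
print("tray",c.mean(0).round(4)); 
yax=(c[0]-c[1]+c[3]-c[2]);yaw=np.arctan2(-yax[0],yax[1]);print(np.degrees(yaw),np.linalg.norm(c[0]-c[1]),np.linalg.norm(c[0]-c[3]))
R=np.array([[np.cos(yaw),-np.sin(yaw)],[np.sin(yaw),np.cos(yaw)]])
j=cast("top",B([(133,262),(252,292),(222,410),(97,380)]),.079)[:,:2];print("jar",j.mean(0),((j.mean(0)-c.mean(0))@R).round(4))
b=cast("top",B([(517,345),(637,372),(603,545),(478,515)]),.037)[:,:2];print("box",b.mean(0),((b.mean(0)-c.mean(0))@R).round(4),np.linalg.norm(b[0]-b[1]),np.linalg.norm(b[1]-b[2]))
for q in((-.0475,0),(.0475,.095),(.0475,-.095)):print(q,(c.mean(0)+R@np.array(q)).round(4))
E
```

```text
bottle [0.5929 0.3013]
eye [0.4288 0.2228]
stand [0.4503 0.1176]
long [0.5984 0.1623]
short [0.4645 0.3538]
smallb [0.6132 0.3659]
tray [ 0.5341 -0.1825]
-15.453632664523271 0.2826934354444259 0.18594698297579595
jar [ 0.51313826 -0.07755019] [-0.0482  0.0956]
box [ 0.46292571 -0.25966023] [-0.0481 -0.0933] 0.057994968123698934 0.08063785587572098
(-0.0475, 0) [ 0.4883 -0.1699]
(0.0475, 0.095) [ 0.6052 -0.1036]
(0.0475, -0.095) [ 0.5546 -0.2868]
```

```bash
python3 -c "
from h import *
go(.4503,.1176,.13,-15.5)"
```

```text
shift [-391.8 -298.4  101.1] turn -2.5 alt 177.5 q [72.  5. 10. 95. -0. 90.]
```

>>> send_rows(targets="-50 -38 10 10 0;-100 -76 20 20 0;-150 -114 30 30 0;-200 -152 50 40 0;-250 -190 65 50 0;-300 -228 80 60 0;-340 -260 90 70 0;-370 -280 101 80 0;-392 -298 101 90 0;-392 -298 101 100 0;-392 -298 101 110 0;-392 -298 101 120 0;-392 -298 101 130 0;-392 -298 101 140 0;-392 -298 101 150 0;-392 -298 101 160 0;-392 -298 101 170 0;-392 -298 101 177.5 0;-392 -298 101 177.5 0;-392 -298 101 177.5 0", newtons=30)

```text
time: 2.65
ee_pos: [0.4305, -0.0472, 0.1301]
tcp_rot: [-175.9, 0.3, -8.9]
wrist_force: [-0.0, -0.3, -0.4]
opening: 0.0854
grasp_force: 0.0
```

Run:
```python
from h import *
o=bot.get_obs();print(o['ee_pos'],o['tcp_rot'],o['q'].round(0),o['time'])
cv2.imwrite("pics/w1.png",camera("wrist"))
np.save("T1.npy",wpose(o))
```

```text
[ 0.43051807 -0.04718779  0.13011425] [-175.88765527    0.27362611   -8.90372427] [ -9. -12. -17.  85.   4. 180.] 2.65
```

View pics/w1.png

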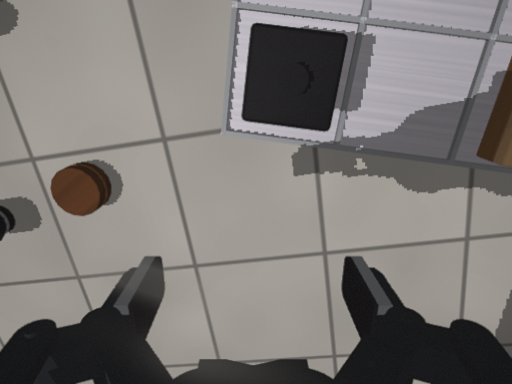

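The wrist turned the wrong way and hit its stop at q6 = 180. The stand is at (80,188), and nothing was touched. I'll turn back.

>>> send_rows(targets="0 0 0 -10 0;0 0 0 -20 0;0 0 0 -30 0;0 0 0 -40 0;0 0 0 -50 0;0 0 0 -60 0;0 0 0 -70 0;0 0 0 -80 0;0 0 0 -90 0;0 0 0 -100 0;0 0 0 -110 0;0 0 0 -120 0;0 0 0 -130 0;0 0 0 -140 0;0 0 0 -150 0;0 0 0 -160 0;0 0 0 -170 0;0 0 0 -180 0;0 0 0 -180 0")

```text
time: 5.08
ee_pos: [0.4309, -0.046, 0.1302]
tcp_rot: [175.9, -0.3, 171.2]
wrist_force: [-0.4, 0.4, 0.6]
opening: 0.0854
grasp_force: 0.0
```

Run:
```python
from h import *
o=bot.get_obs();print(o['ee_pos'],o['tcp_rot'],o['q'].round(0),o['time'])
go(.4503,.1176,.13,164.5)
```

```text
[ 0.43088773 -0.04595679  0.13023844] [175.85983653  -0.27103133 171.18015742] [ -9. -12. -17.  85.   4.   0.] 5.075
shift [  5.9 164.2  12.1] turn 6.7 alt -173.3 q [ -9. -12. -17.  85.   4.   0.]
```

The tool kept a 4° lean towards +y in the world, so I'll grip along world x (yaw 81), where the lean lies in the pad plane and does no harm.

```bash
cat >> h.py <<'E'
def gg(x,y,tz,yaw=81):
    "as go, but x,y of the grasp point and z of the TCP"
    z=wpose(bot.get_obs())[:3,2]*bot.hold_point_z
    go(x+z[0],y+z[1],tz,yaw)
E
python3 -c "
from h import *
gg(.4503,.1176,.13)"
```

```text
shift [  6.  165.5  12.2] turn -89.8 alt 90.2 q [ -9. -12. -17.  85.   4.   0.]
```

>>> send_rows(targets="6 60 12 10 0;6 120 12 20 0;6 165.5 12 30 0;6 165.5 12 40 0;6 165.5 12 50 0;6 165.5 12 60 0;6 165.5 12 70 0;6 165.5 12 80 0;6 165.5 12 90 0;6 165.5 12 90 0")

```text
time: 6.32
ee_pos: [0.4503, 0.1189, 0.1303]
tcp_rot: [-179.7, -4.1, 81.1]
wrist_force: [-1.0, 0.2, -0.4]
opening: 0.0851
grasp_force: 0.0
```

Run:
```python
from h import *
o=bot.get_obs();print(o['ee_pos'],o['tcp_rot'],o['q'].round(0),o['time'])
cv2.imwrite("pics/w2.png",camera("wrist"))
gg(.4503,.1176,.002)
```

```text
[0.45025956 0.11888664 0.13029439] [-179.7290844    -4.13611514   81.09040462] [ 12.  -9. -15.  83.   4. 111.] 6.325
shift [ -9.2   0.7 128. ] turn 0.3 alt -179.7 q [ 12.  -9. -15.  83.   4. 111.]
```

View pics/w2.png

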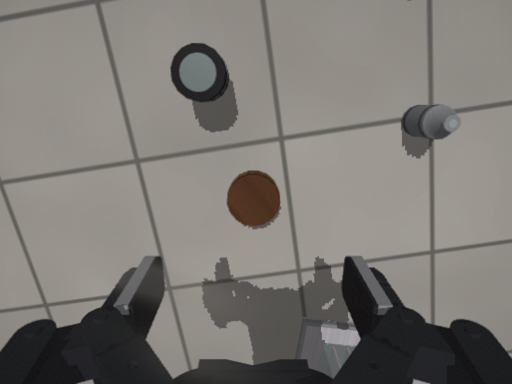

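The stand is centred at (254,198) between the fingers. The eyepiece lens is at (198,71) and the long objective's tip at (452,123).

Run:
```python
from h import *
T=wpose(bot.get_obs())
for p,z in(((254,198),.022),((198,71),.05),((452,123),.052)):print(cast("wrist",p,z,T).round(4))
```

```text
[[0.4506 0.1201 0.022 ]]
[[0.4277 0.2226 0.05  ]]
[[0.5976 0.1619 0.052 ]]
```

>>> send_rows(targets="-3 1 50 0 0;-6 1 90 0 0;-7 1 110 0 0;-8 1 128 0 0;-8 1 128 0 100;-8 1 128 0 200;-8 1 128 0 255;-8 1 128 0 255;-8 1 128 0 255;-8 1 128 0 255;-8 1 128 0 255", newtons=30)

```text
time: 7.75
ee_pos: [0.4518, 0.1202, 0.0034]
tcp_rot: [-179.9, -4.2, 81.2]
wrist_force: [-0.1, -0.3, 6.4]
opening: 0.0447
grasp_force: 31.1
```

Run:
```python
from h import *
o=bot.get_obs();print(o['ee_pos'],o['tcp_rot'])
gg(.4505,.119,.12)
gg(.5546,-.2868,.12)
gg(.5546,-.2868,.006)
```

```text
[0.45178866 0.12020574 0.00342703] [-179.86589208   -4.18781472   81.23219805]
shift [   8.5   -1.4 -116.3] turn 0.2 alt -179.8 q [ 12.  -6. -26.  68.   4. 111.]
shift [-375.7  163.3 -144.8] turn 0.2 alt -179.8 q [ 12.  -6. -26.  68.   4. 111.]
shift [-384.   163.5  -31.1] turn 0.2 alt -179.8 q [ 12.  -6. -26.  68.   4. 111.]
```

>>> send_rows(targets="4 -1 -58 0 255;8 -1 -116 0 255;-45 25 -120 0 255;-100 50 -124 0 255;-155 78 -128 0 255;-210 105 -132 0 255;-265 125 -136 0 255;-320 145 -141 0 255;-376 163 -145 0 255;-376 163 -145 0 255;-376 163 -145 0 255;-376 163 -145 0 255")

```text
time: 9.25
ee_pos: [0.5539, -0.2848, 0.1193]
tcp_rot: [-179.8, -4.1, 81.3]
wrist_force: [-0.8, -0.1, -1.0]
opening: 0.0449
grasp_force: 31.1
```

Run:
```python
from h import *
o=bot.get_obs();print(o['ee_pos'],o['tcp_rot'],o['opening'],o['time'])
cv2.imwrite("pics/w3.png",camera("wrist"))
gg(.5546,-.2868,.0075)
```

```text
[ 0.55386089 -0.28482849  0.1193275 ] [-179.76703847   -4.13747613   81.28777849] 0.04494481702059197 9.25
shift [ -8.6   1.3 111.6] turn 0.3 alt -179.7 q [-29.  16.  10.  86.   4.  70.]
```

View pics/w3.png

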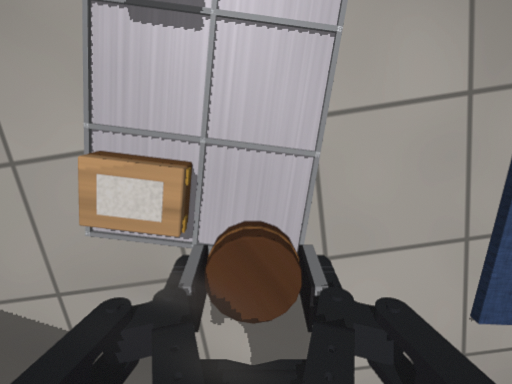

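The stand is held above the compartment. Rib crossings are visible at (203,140), (317,154), (87,125), (213,12) and (340,27), which I'll use to check the tray pose.

Run:
```python
from h import *
T=wpose(bot.get_obs())
c=cast("wrist",[(203,140),(317,154),(87,125),(213,12),(340,27),(195,243)],.008,T)[:,:2]
t=np.array([(0,-.0475),(.095,-.0475),(-.095,-.0475),(0,.0475),(.095,.0475),(0,-.1425)])
M,_=cv2.estimateAffinePartial2D(t*1e3,c*1e3);print(M.round(3),np.degrees(np.arctan2(M[1,0],M[0,0])))
for q in((47.5,-95),(-47.5,0),(47.5,95)):print((M@[*q,1]).round(1))
```

```text
[[ 9.54000e-01  2.67000e-01  5.33502e+02]
 [-2.67000e-01  9.54000e-01 -1.83328e+02]] -15.619920764810676
[ 553.5 -286.7]
[ 488.2 -170.7]
[ 604.2 -105.3]
```

>>> send_rows(targets="-4 1 50 0 255;-7 1 90 0 255;-8 1 104 0 255;-8.5 1 109 0 255;-8.5 1 111.5 0 255;-8.5 1 111.5 0 255;-8.5 1 111.5 0 85;-8.5 1 111.5 0 85;-8.5 1 111.5 0 85;-6 1 80 0 85;-3 1 30 0 85;0 1 0 0 0")

```text
time: 10.8
ee_pos: [0.5553, -0.2864, 0.1216]
tcp_rot: [-179.9, -4.1, 81.2]
wrist_force: [0.6, -0.2, 0.0]
opening: 0.0735
grasp_force: 0.0
```

Run:
```python
from h import *
o=bot.get_obs();print(o['ee_pos'],o['tcp_rot'],o['opening'],o['time'])
gg(.598,.162,.13)
```

```text
[ 0.55525015 -0.28638477  0.12162035] [-179.88044606   -4.09171155   81.21667588] 0.07352944764762251 10.8
shift [450.4 -26.2  23.9] turn 0.2 alt -179.8 q [-29.  16.  11.  86.   4.  70.]
```

>>> send_rows(targets="56 -4 0 0 0;112 -7 3 0 0;168 -10 6 0 0;224 -13 9 0 0;280 -16 12 0 0;336 -20 16 0 0;392 -23 20 0 0;450 -26 24 0 0;450 -26 24 0 0;450 -26 24 0 0;450 -26 24 0 0;450 -26 24 0 0")

```text
time: 12.3
ee_pos: [0.5979, 0.1621, 0.1277]
tcp_rot: [-179.8, -4.1, 81.1]
wrist_force: [-0.3, 0.3, -0.5]
opening: 0.0853
grasp_force: 0.0
```

Run:
```python
from h import *
o=bot.get_obs();print(o['ee_pos'],o['tcp_rot'],o['opening'],o['time'])
gg(.598,.162,.003)
```

```text
[0.59794094 0.16207364 0.12771488] [-179.75863339   -4.13767693   81.12201878] 0.0853453574591272 12.3
shift [ -7.7   0.5 124.5] turn 0.1 alt -179.9 q [ 13.  12.   7.  83.   4. 112.]
```

>>> send_rows(targets="-3 0.5 50 0 0;-6 0.5 95 0 0;-7 0.5 115 0 0;-7.7 0.5 124.5 0 0;-7.7 0.5 124.5 0 0;-7.7 0.5 124.5 0 120;-7.7 0.5 124.5 0 200;-7.7 0.5 124.5 0 255;-7.7 0.5 124.5 0 255;-7.7 0.5 124.5 0 255;-7.7 0.5 124.5 0 255;-7.7 0.5 124.5 0 255", newtons=30)

```text
time: 13.8
ee_pos: [0.5982, 0.1646, 0.0034]
tcp_rot: [-179.8, -4.2, 81.2]
wrist_force: [-0.8, -0.1, 4.7]
opening: 0.025
grasp_force: 29.9
```

Run:
```python
from h import *
o=bot.get_obs();print(o['ee_pos'],o['tcp_rot'],o['opening'],o['time'])
gg(.598,.162,.14)
gg(.554,-.2868,.14)
```

```text
[0.59823241 0.16459899 0.00341761] [-179.79346702   -4.15809659   81.22049392] 0.024957218135066555 13.8
shift [   8.7   -0.4 -136.3] turn 0.2 alt -179.8 q [ 14.  15.  -4.  70.   4. 112.]
shift [-440.4   24.5 -169.1] turn 0.2 alt -179.8 q [ 14.  15.  -4.  70.   4. 112.]
```

Run:
```python
from h import *
im=camera("top")
a=im[125:245,280:425];h=cv2.cvtColor(a,cv2.COLOR_BGR2HSV)
m=((h[...,2]<130)&(h[...,1]>110)).astype('uint8')
n,l,s,c=cv2.connectedComponentsWithStats(m)
for i in range(1,n):
    if s[i,4]>60:print(s[i],cast("top",c[i]+[280,125],.025).round(4))
cv2.imwrite("pics/topC.png",cv2.resize(a,None,fx=5,fy=5,interpolation=cv2.INTER_CUBIC))
```

```text
[109  40  19  18 277] [[ 0.554  -0.2843  0.025 ]]
[94 70 10 32 86] [[ 0.4703 -0.2332  0.025 ]]
```

View pics/topC.png

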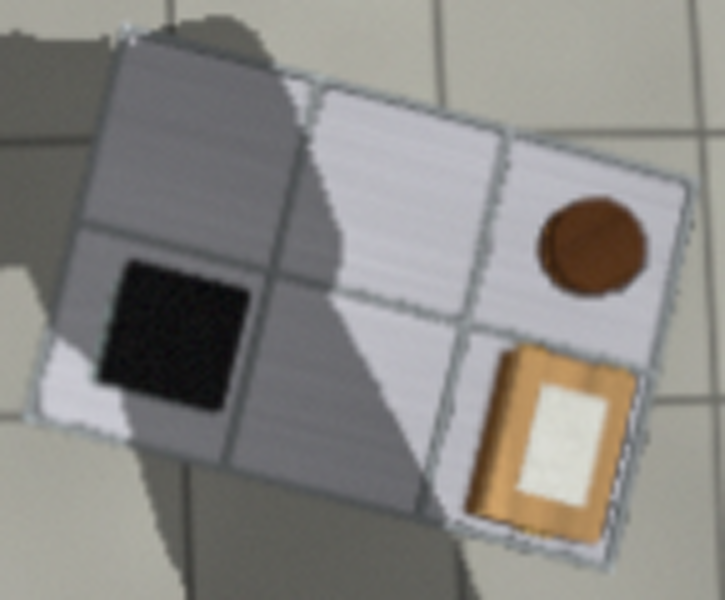

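The stand is upright in its compartment, with its top face at about (598,245) in the crop. That is about (0.554, -0.287), and the jar and box have not moved.

>>> send_rows(targets="4 0 -60 0 255;8 0 -115 0 255;9 -0.5 -136 0 255;-47 3 -140 0 255;-103 6 -144 0 255;-159 9 -148 0 255;-215 12 -152 0 255;-271 15 -156 0 255;-327 18 -160 0 255;-383 21 -165 0 255;-440 24.5 -169 0 255;-440 24.5 -169 0 255;-440 24.5 -169 0 255;-440 24.5 -169 0 255")

```text
time: 15.6
ee_pos: [0.5542, -0.284, 0.1395]
tcp_rot: [-179.7, -4.2, 81.3]
wrist_force: [0.5, 0.1, -0.8]
opening: 0.025
grasp_force: 30.0
```

Run:
```python
from h import *
o=bot.get_obs();print(o['ee_pos'],o['tcp_rot'],o['opening'],o['time'])
cv2.imwrite("pics/w4.png",camera("wrist"))
gg(.554,-.287,.029)
```

```text
[ 0.55420356 -0.283971    0.13945806] [-179.73370342   -4.15109085   81.29358172] 0.025041766454434077 15.6
shift [ -9.7   0.6 110.2] turn 0.3 alt -179.7 q [-29.  16.  12.  88.   4.  70.]
```

View pics/w4.png

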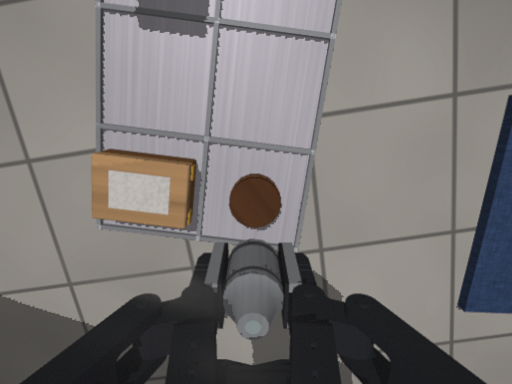

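The stand is at (255,201) and the objective is held upright with its tip at (253,326).

Run:
```python
from h import *
T=wpose(bot.get_obs())
print(cast("wrist",(255,201),.025,T).round(4),cast("wrist",(253,326),.188,T).round(4))
```

```text
[[ 0.5549 -0.2873  0.025 ]] [[ 0.5538 -0.2871  0.188 ]]
```

>>> send_rows(targets="-4 1.5 50 0 255;-7 1.5 85 0 255;-8.5 1.5 102 0 255;-9 1.5 107 0 255;-9 1.5 110 0 255;-9 1.5 110.8 0 255;-9 1.5 110.8 0 255;-9 1.5 110.8 0 130;-9 1.5 110.8 0 130;-9 1.5 110.8 0 130;-7 1.5 80 0 130;-4 1.5 30 0 130;0 1.5 0 0 60")

```text
time: 17.27
ee_pos: [0.5559, -0.2857, 0.1422]
tcp_rot: [-179.9, -4.1, 81.2]
wrist_force: [0.5, -0.1, -1.1]
opening: 0.059
grasp_force: 0.0
```

Run:
```python
from h import *
o=bot.get_obs();print(o['ee_pos'],o['opening'],o['time'])
cv2.imwrite("pics/w5.png",camera("wrist"))
gg(.4285,.2227,.15)
```

```text
[ 0.55590135 -0.2856732   0.14217525] 0.05897601412257635 17.275
shift [ 483.5 -204.3   29.5] turn 0.2 alt -179.8 q [-29.  16.  13.  88.   4.  70.]
```

View pics/w5.png

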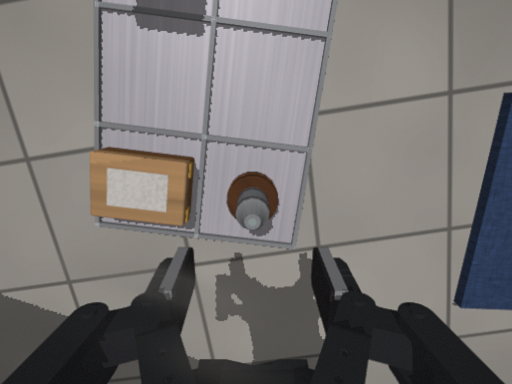

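The objective stands centred on the lens stand, with its tip at (252,222) and the stand at (252,198). Next is the eyepiece.

>>> send_rows(targets="54 -23 3 0 0;108 -46 6 0 0;162 -69 9 0 0;216 -92 13 0 0;270 -115 17 0 0;324 -138 20 0 0;378 -161 23 0 0;432 -184 26 0 0;484 -204 29.5 0 0;484 -204 29.5 0 0;484 -204 29.5 0 0;484 -204 29.5 0 0")

```text
time: 18.82
ee_pos: [0.4281, 0.2239, 0.1459]
tcp_rot: [-179.8, -4.1, 81.1]
wrist_force: [-0.1, 0.3, -0.5]
opening: 0.0853
grasp_force: 0.0
```

Run:
```python
from h import *
o=bot.get_obs();print(o['ee_pos'],o['tcp_rot'],o['opening'],o['time'])
gg(.4282,.2227,.013)
```

```text
[0.42814336 0.22392715 0.14589757] [-179.75202721   -4.12688686   81.12245996] 0.08534735217477989 18.825
shift [ -9.4   0.7 132.6] turn 0.1 alt -179.9 q [ 26.  -7. -12.  84.   4. 124.]
```

>>> send_rows(targets="-4 0.5 55 0 0;-7 0.5 100 0 0;-9 0.5 124 0 0;-9.4 0.5 132.6 0 0;-9.4 0.5 132.6 0 0;-9.4 0.5 132.6 0 100;-9.4 0.5 132.6 0 180;-9.4 0.5 132.6 0 255;-9.4 0.5 132.6 0 255;-9.4 0.5 132.6 0 255;-9.4 0.5 132.6 0 255", newtons=30)

```text
time: 20.2
ee_pos: [0.4282, 0.2254, 0.0138]
tcp_rot: [-179.8, -4.2, 81.2]
wrist_force: [-1.7, -1.3, 5.6]
opening: 0.037
grasp_force: 30.0
```

Run:
```python
from h import *
o=bot.get_obs();print(o['ee_pos'],o['tcp_rot'],o['opening'],o['time'])
gg(.428,.2227,.15)
gg(.6047,-.1045,.15)
```

```text
[0.42818013 0.22537408 0.01383501] [-179.81470773   -4.17429352   81.22646509] 0.037022314380855445 20.2
shift [   8.6   -0.3 -135.9] turn 0.2 alt -179.8 q [ 26.  -5. -24.  69.   4. 125.]
shift [-287.   224.2 -158.2] turn 0.2 alt -179.8 q [ 26.  -5. -24.  69.   4. 125.]
```

>>> send_rows(targets="4 0 -60 0 255;8 0 -115 0 255;8.5 0 -136 0 255;-35 33 -139 0 255;-79 65 -142 0 255;-123 97 -145 0 255;-165 130 -148 0 255;-207 162 -151 0 255;-248 194 -155 0 255;-287 224 -158 0 255;-287 224 -158 0 255;-287 224 -158 0 255;-287 224 -158 0 255")

```text
time: 21.82
ee_pos: [0.604, -0.1022, 0.1491]
tcp_rot: [-179.8, -4.1, 81.3]
wrist_force: [-0.4, 0.1, 0.2]
opening: 0.0373
grasp_force: 30.6
```

Run:
```python
from h import *
o=bot.get_obs();print(o['ee_pos'],o['tcp_rot'],o['opening'],o['time'])
gg(.6047,-.1045,.018)
```

```text
[ 0.60404251 -0.10224201  0.14912775] [-179.75246738   -4.14530026   81.2819696 ] 0.0373125853124415 21.825
shift [-10.3   1.5 130.7] turn 0.3 alt -179.7 q [-12.  13.  10.  87.   4.  87.]
```

>>> send_rows(targets="-4 1.5 50 0 255;-7 1.5 95 0 255;-9.5 1.5 121 0 255;-10 1.5 127 0 255;-10.3 1.5 130.5 0 255;-10.3 1.5 131.5 0 255;-10.3 1.5 131.5 0 255;-10.3 1.5 131.5 0 100;-10.3 1.5 131.5 0 100;-10.3 1.5 131.5 0 100;-7 1.5 90 0 100;-4 1.5 40 0 100;0 1.5 0 0 60")

```text
time: 23.45
ee_pos: [0.606, -0.1036, 0.151]
tcp_rot: [-179.8, -4.1, 81.2]
wrist_force: [0.4, -0.4, -0.6]
opening: 0.065
grasp_force: 0.0
```

Run:
```python
from h import *
o=bot.get_obs();print(o['ee_pos'],o['opening'],o['time'])
cv2.imwrite("pics/w6.png",camera("wrist"))
gg(.5925,.300,.19)
```

```text
[ 0.60600567 -0.10357861  0.1510441 ] 0.06500196437223899 23.45
shift [399.4 -76.1  -4.8] turn 0.2 alt -179.8 q [-12.  13.  11.  88.   4.  87.]
```

View pics/w6.png

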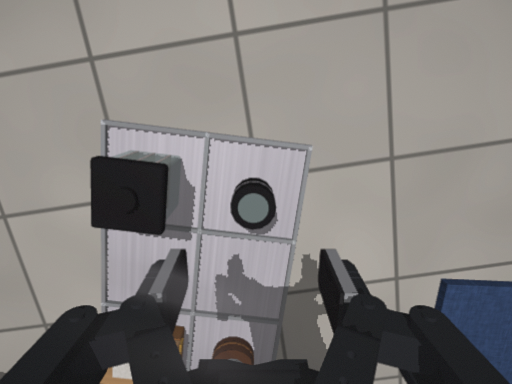

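The eyepiece is upright and central, with its lens at (253,207). I'll move over the bottle and check its position.

>>> send_rows(targets="57 -11 -1 0 0;114 -22 -2 0 0;171 -33 -3 0 0;228 -44 -3 0 0;285 -54 -4 0 0;342 -65 -5 0 0;399 -76 -5 0 0;399 -76 -5 0 0;399 -76 -5 0 0;399 -76 -5 0 0;399 -76 -5 0 0")

```text
time: 24.88
ee_pos: [0.5918, 0.2999, 0.1831]
tcp_rot: [-179.8, -4.1, 81.1]
wrist_force: [0.5, 0.2, 1.2]
opening: 0.0856
grasp_force: 0.0
```

Run:
```python
from h import *
o=bot.get_obs();print(o['ee_pos'],o['tcp_rot'],o['opening'],o['time'])
cv2.imwrite("pics/w7.png",camera("wrist"))
```

```text
[0.59177118 0.29988427 0.18312618] [-179.75538352   -4.13971659   81.1262181 ] 0.08561951289875346 24.875
```

View pics/w7.png

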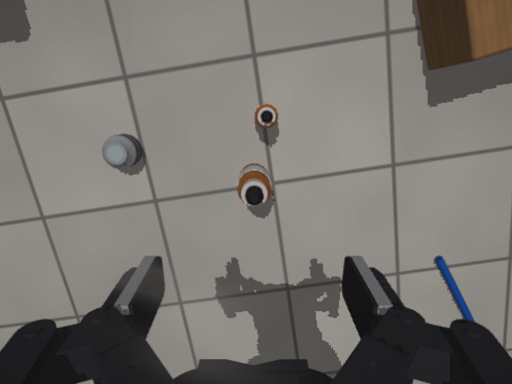

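The teat of the large bottle is at (255,195), and the small one is clear at (266,116).

Run:
```python
from h import *
T=wpose(bot.get_obs());p=cast("wrist",(255,195),.08,T)[0];print(p.round(4))
gg((p[0]+.5925)/2,(p[1]+.301)/2,.014)
```

```text
[0.5936 0.3051 0.08  ]
shift [ -7.7   1.4 169. ] turn 0.1 alt -179.9 q [ 25.  18.  20.  90.   4. 124.]
```

>>> send_rows(targets="-3 1.4 55 0 0;-5 1.4 110 0 0;-7 1.4 150 0 0;-7.7 1.4 164 0 0;-7.7 1.4 169 0 0;-7.7 1.4 169 0 0;-7.7 1.4 169 0 100;-7.7 1.4 169 0 180;-7.7 1.4 169 0 255;-7.7 1.4 169 0 255;-7.7 1.4 169 0 255;-7.7 1.4 169 0 255;-7.7 1.4 169 0 255", newtons=30)

```text
time: 26.55
ee_pos: [0.5932, 0.3055, 0.0145]
tcp_rot: [-179.8, -4.2, 81.2]
wrist_force: [-0.0, -1.2, 5.1]
opening: 0.0312
grasp_force: 30.2
```

Run:
```python
from h import *
o=bot.get_obs();print(o['ee_pos'],o['tcp_rot'],o['opening'],o['time'])
gg(.593,.303,.17)
gg(.488,-.170,.17)
```

```text
[0.59317058 0.30554406 0.01454455] [-179.80089081   -4.17208063   81.21909317] 0.031232287530326662 26.55
shift [  10.1   -0.4 -155.1] turn 0.2 alt -179.8 q [ 26.  20.   3.  71.   4. 125.]
shift [-472.1  -32.1 -190.2] turn 0.2 alt -179.8 q [ 26.  20.   3.  71.   4. 125.]
```

>>> send_rows(targets="4 0 -60 0 255;8 0 -115 0 255;10 0 -155 0 255;-45 -4 -159 0 255;-100 -7 -163 0 255;-155 -11 -167 0 255;-210 -15 -171 0 255;-265 -19 -175 0 255;-320 -22 -179 0 255;-375 -26 -183 0 255;-430 -29 -187 0 255;-472 -32 -190 0 255;-472 -32 -190 0 255;-472 -32 -190 0 255;-472 -32 -190 0 255")

```text
time: 28.42
ee_pos: [0.4882, -0.1677, 0.1693]
tcp_rot: [-179.7, -4.1, 81.3]
wrist_force: [-0.2, 0.2, -1.5]
opening: 0.0312
grasp_force: 30.3
```

Run:
```python
from h import *
o=bot.get_obs();print(o['ee_pos'],o['tcp_rot'],o['opening'],o['time'])
cv2.imwrite("pics/w8.png",camera("wrist"))
gg(.488,-.170,.0185)
```

```text
[ 0.48818928 -0.16768048  0.16931961] [-179.73257248   -4.14891071   81.29436055] 0.031210597412605342 28.425
shift [-11.9   0.7 150.4] turn 0.3 alt -179.7 q [-21.   1.  -1.  89.   4.  77.]
```

View pics/w8.png

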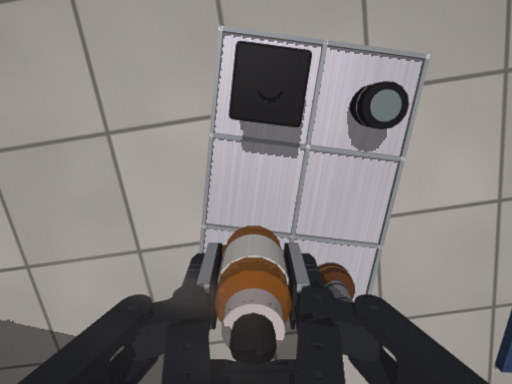

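The bottle is held upright above the middle front compartment, with its surroundings clear. I'll lower it now.

>>> send_rows(targets="-4 0.7 55 0 255;-8 0.7 105 0 255;-11 0.7 138 0 255;-12 0.7 146 0 255;-12 0.7 150 0 255;-12 0.7 151.2 0 255;-12 0.7 151.2 0 255;-12 0.7 151.2 0 115;-12 0.7 151.2 0 115;-12 0.7 151.2 0 115;-8 0.7 110 0 115;-4 0.7 55 0 115;0 0.7 0 0 60;55 0 0 0 0;110 0 0 0 0;165 0 0 0 0;220 0 0 0 0;275 0 0 0 0;275 0 0 0 0")

```text
time: 30.85
ee_pos: [0.53, 0.1056, 0.1894]
tcp_rot: [-179.8, -4.2, 81.5]
wrist_force: [-0.2, -0.6, 1.1]
opening: 0.0856
grasp_force: 0.0
```

Run:
```python
from h import *
o=bot.get_obs();print(o['ee_pos'],o['opening'],o['time'])
im=camera("top");a=im[125:245,280:425];cv2.imwrite("pics/topD.png",cv2.resize(a,None,fx=5,fy=5,interpolation=cv2.INTER_CUBIC))
```

```text
[0.52997951 0.10560732 0.1893528 ] 0.08560956323944155 30.85
```

View pics/topD.png

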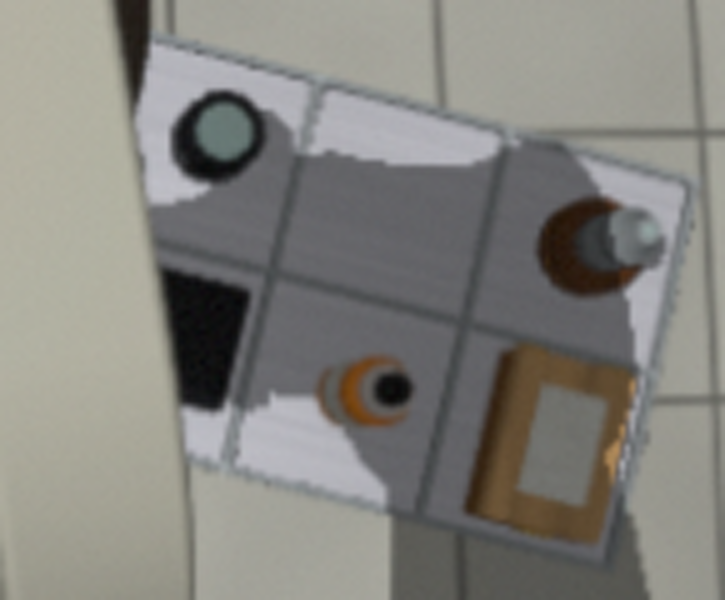

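All items are upright. The tops are the bottle at (393,388), the eyepiece at (225,131), the objective tip at (648,231) and the stand at (598,245).

Run:
```python
from h import *
from workcell import ticket
c=np.array([.5338,-.183]);a=np.radians(-15.5);R=np.array([[np.cos(a),-np.sin(a)],[np.sin(a),np.cos(a)]])
ok=True
for n,p,z,g in(("bottle",(393,388),.083,(-.0475,0)),("eye",(225,131),.053,(.0475,.095)),("obj",(648,231),.077,(.0475,-.095)),("stand",(598,245),.025,(.0475,-.095))):
    q=(cast("top",(np.array(p)+.5)/5-.5+[280,125],z)[0,:2]-c)@R;e=(q-g)*1e3;print(n,e.round(1));ok&=np.linalg.norm(e)<8
if ok:print(ticket.job_done())
```

```text
bottle [0.5 1.2]
eye [ 1.3 -2.7]
obj [ 1.1 -0.8]
stand [0.6 0.1]
the job is handed in; nothing more can be done
None
```

The job is handed in: bottle, eyepiece and lens stand are upright in their compartments with the longer objective on the stand, all within about 3 mm of centre in the last overhead picture; handing in returned no verdict, and I did not re-measure the jar, slide box or shorter objective at the end.

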